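Lay out crimp tooling for the changeover

ROBOT

A 6-joint arm with a two-finger parallel gripper is mounted at the origin on the work surface. World frame = base frame: x ahead of the robot, y to its left, z up, the work surface at z = 0. Lengths are in m, angles in rad, forces in N, time in s.
With the tool pointing down it reaches from about 0.25 to 0.775 m from the base axis. Payload 4 kg.
Tool frame: the origin (TCP) lies on the centre line of the jaws, within the pads' length; the fingertips stand 25 mm ahead of it and the grasp point (between the pads) lies 6 mm ahead of it; z points along the fingers, y is the line along which they close (so a half turn about z gives the same grasp; the last joint's range is limited). The gripper opens to 94 mm and grips with 3 to 60 N. Pads are 16 mm wide; open, the fingers measure 119 mm over their backs; the gripper's body (75 mm by 177 mm) begins 78 mm behind the grasp point.
Start: joints at [-1.299, 0.087, 1.371, -0, 1.684, -0.103], TCP at [0.201, -0.512, 0.231] pointing down, gripper open.
Joint ranges: [-3.1, 3.1], [-0.76, 2.03], [0.27, 2.55], [-1.08, 4.22], [0.17, 2.65], [-2.57, 2.57]. Speed limits (rad/s): [2.79, 2.79, 3.14, 3.14, 3.14, 3.14].

INTERFACE

Orientations are given as [roll, pitch, yaw] about the fixed x, y, z axes, in that order (R = Rz(yaw) Ry(pitch) Rx(roll)).
In Python, from bench import sensors, optics, ticket gives the robot as it stands.
- The arm moves only by the tool send_rows, never from a script. Its argument "rows" is a list of rows, each a list of 6 numbers: the shift along the world's x, y, z in mm, then the turn, a rotation vector about the world's x, y, z in rad. In form: [[x, y, z, wx, wy, wz], ...]. A call has 1 to 8 rows; each row shifts and turns the commanded pose from where the row before left it; what a row does not reach is not made up. A row lasts 1/12 s, in which the tool goes at most 41.7 mm and 7.16 degrees, less where a joint would pass 70% of its speed; a pose out of reach is approached as far as the arm can. A call is refused whole if a number of a shift passes 41.7 or a number of a turn 0.125, either way. A call with a gripper value outside its range is refused whole. "grip" is the finger opening in mm, from 0 to 94, set as the call begins (left out, the last holds). The fingers move at their own pace and stop on an object; the grip force is fixed at half the most. Time passes only in rows, so rows that do not move let the fingers close. It gives the time, the measured TCP pose, the force, the opening and the grip force at its end, in the units of the state.
- sensors.get_obs(): the state, without advancing time (a new reading comes with each control period).
- optics.snapshot(name): name is "side" or "top"; returns the picture (480x640x3 uint8, red, green, blue); there is no depth.
- optics.camera_model(name): a dict with "vertical_fov" (degrees; the focal length in pixels is half the picture's height over the tangent of half this angle, whatever the lens; pixels are square), "cx", "cy" (the principal point, pixels), "R" (3x3) and "t" (3): a world point X has camera coordinates R X + t. Camera axes: x right, y down, z forward; pixel columns grow to the right and rows downward; lengths in m; the calibration is good to about 2 mm. A picture is of the moment at which its call begins. camera_model takes no time and is no camera call.
- ticket.close_job(): hands the job in; it is judged then, once.
The state is a dict: "time": time; "joint_positions": joint angles; "qvel": joint speeds; "joint_torque": joint torques, N m; "tool_pos": TCP position; "ee_rot": TCP orientation; "wrist_force": force on the tool from outside, world axes, zero at the start; "wrist_torque": the same for the moment, N m; "width": finger opening in m; "finger_force": force on a finger pad.
Only numpy, scipy, OpenCV 4.12 (cv2) and the standard library are available. Lean on these libraries where they do the work, as an engineer would, in place of code of your own. Each camera call takes 0.05 s, during which the arm holds its last target. There are 200 camera calls.

TASK

Lay out the tooling for the next crimping changeover on the aluminium setting board, in this order: set the steel anvil block flat and centred on the orange pad with its long side squared up to the pad's long side, then the brass collar flat and centred on top of the anvil block, next stand the brown punch holder upright and centred on the green pad, and last put the yellow stop block upright on the bare middle of the board, midway between the anvil block and the punch holder. Leave the dark steel spare collar and the red grease pot where they are.

Things in the scene. Friction and masses are not known exactly. Their poses are not given: they have to be found in the camera images.
- anvil: Bright steel anvil block, a plain box 64 (its x) x 40 (its y) x 30 high mm, 0.3 to 0.65 kg, two small black dots on its flat top. Origin: centre of its underside. Starts upright, somewhere on the blue mat (a fixed sheet 4 mm thick), its x axis within about 0.8 rad of world x.
- collar: Brass ring standing flat, outer diameter 44, bore 20, height 22 mm, 0.1 to 0.2 kg. Origin: centre of its underside. Starts on the blue mat.
- holder: Brown punch holder: square block 36 x 36 x 48 high mm with an upright steel shank (diameter 18, 14 high) in the middle of its top, 62 mm high in all, 0.25 to 0.5 kg. Origin: centre of its underside; sides along its x and y. Starts upright on the blue mat, its x axis within about 0.8 rad of world x.
- stop: Yellow stop block: box 50 (its x) x 28 (its y) x 28 high mm with a black stud (diameter 16, 8 high) on its top 12 mm towards its +x end, 0.1 to 0.2 kg. Origin: centre of the underside of the box. Starts upright on the blue mat, its x axis within about 0.8 rad of world x.
- board: Fixed aluminium setting board, 130 (its x) x 340 (its y) x 6 thick mm, its y axis within 0.4 rad of world y. Origin: centre of its underside; the bare middle, where the stop block goes, is straight above it, top face 6 mm up. The two pads lie on it 110 mm from the middle along its y, one either way. It lies on the robot's left or right, the blue mat on the other side.
- orange_pad: Fixed orange pad on the board, 90 (its x) x 60 (its y) x 3 thick mm, parallel to the board's axes. Origin: centre of its underside, on the board's top face; its own top is 3 mm higher, 9 mm above the bench. It may be at either end of the board.
- green_pad: Fixed green pad on the board, same size and origin as the orange pad, at the other end.
- spare: Bystander: dark steel spare collar, same shape and size as the brass one, loose at the middle of the blue mat among the tooling. Leave it alone. The four tooling parts start round it, their centres about 80 to 120 mm from it.
- pot: Bystander: small loose red grease pot, diameter 30, height 45 mm, near one end of the blue mat. Leave it alone.
Not all that is in view belongs to the job. What is shaped like the collar but purple or turquoise is not meant.

How it is judged:
On the way, in this order (a step that is already met when the one before it is completed fails the run):
1. anvil block set on the orange pad (horizontal distance between anvil and orange_pad below 0.012 m and angle between the x axis of anvil and the x axis of orange_pad, either way round below 0.2 rad and z of anvil in the frame of orange_pad between 0 and 0.006 m and angle between anvil's own z axis and vertical below 0.1 rad and linear speed of anvil below 0.02 m/s), for 0.2 s.
2. brass collar set on top of the anvil block (horizontal distance between collar and anvil below 0.008 m and z of collar in the frame of anvil between 0.027 and 0.033 m and angle between collar's own z axis and vertical below 0.1 rad and linear speed of collar below 0.02 m/s), for 0.2 s.
3. punch holder stood on the green pad (horizontal distance between holder and green_pad below 0.012 m and z of holder in the frame of green_pad between 0 and 0.006 m and angle between holder's own z axis and vertical below 0.1 rad and linear speed of holder below 0.02 m/s), for 0.2 s.
4. stop block set midway between them (horizontal distance between stop and board below 0.015 m and z of stop in the frame of board between 0.003 and 0.009 m and angle between stop's own z axis and vertical below 0.1 rad and linear speed of stop below 0.02 m/s), for 0.2 s.
At the end, for the whole second after the job is handed in: Anvil on orange pad within 12 mm and 0.2 rad; collar flat on the anvil within 8 mm of its centre; punch holder on green pad within 12 mm; stop block on the board within 15 mm of its middle; all upright and at rest; spare collar and pot moved under 20 mm (all of step 1 and all of step 2 and all of step 3 and all of step 4); the robot touches nothing.
It fails at once if spare collar moved by more than 20 mm (distance of spare from where it was at the start of the episode above 0.02 m).
It fails at once if grease pot moved by more than 20 mm (distance of pot from where it was at the start of the episode above 0.02 m).
It also fails if it takes over 120 s, if anything falls off the work surface, if the arm or the gripper's body presses on something with over 40 N, if the wrist force passes 120 N, or if a joint passes its speed limit or range.

## Working session

There is one attempt and no reset: what is moved stays moved. The work goes in short steps, Python scripts to look and compute and a tool call to move; the robot and the scene stay as the last step left them, time stands still between calls to the robot, and variables do not carry over. Pictures are saved under pics/ and viewed, at most 14 in all, crops included, and the job is handed in when it is done.

Besides the shell and the picture viewer there is one more tool, called after "Call:" by a JSON object that holds its "op" and its "data". send_rows: Moves the arm, as the interface text tells. Its arguments: {"type":"object","properties":{"rows":{"type":"array"},"grip":{"type":"number"}},"required":["rows"]}

```bash
mkdir -p pics; ls; python3 - <<'E'
from bench import sensors, optics
import cv2
for n in ("side","top"):
    im=optics.snapshot(n); cv2.imwrite(f"pics/{n}0.png",im[:,:,::-1]); print(n,optics.camera_model(n))
o=sensors.get_obs(); print(o)
E
```

```text
pics
side {'vertical_fov': 52.75169438963777, 'cx': 315.0211896865314, 'cy': 238.02528095475836, 'R': array([[-0.99243144, -0.12259696, -0.00705832],
       [-0.05439936,  0.49044265, -0.86977395],
       [ 0.11009335, -0.86280704, -0.4933999 ]]), 't': array([0.45677763, 0.06923928, 1.0216607 ])}
top {'vertical_fov': 55.79940254192947, 'cx': 321.5113567243758, 'cy': 245.90823806083426, 'R': array([[ 0.01864464, -0.99950419, -0.02537243],
       [-0.99136233, -0.01518587, -0.1302694 ],
       [ 0.12981951,  0.0275821 , -0.99115393]]), 't': array([0.04518899, 0.471549  , 0.95913561])}
{'time': 0.1, 'joint_positions': array([-1.29911647e+00,  8.78688706e-02,  1.37209422e+00, -1.76309908e-07,
        1.68359269e+00, -1.03095317e-01]), 'qvel': array([-0.00057231, -0.00198205, -0.00534998, -0.00095597,  0.00098386,
       -0.00080645]), 'joint_torque': array([ 1.96373934e-03, -3.41253161e+01, -3.03301299e+01,  7.20231584e-02,
        3.04204028e-02, -1.01258213e-04]), 'tool_pos': array([ 0.20121335, -0.5113962 ,  0.22943237]), 'ee_rot': array([-3.13963993e+00, -2.01856496e-04,  3.74774956e-01]), 'wrist_force': array([-0.21356204,  0.29884206,  0.07363882]), 'wrist_torque': array([-0.00274751,  0.02538052,  0.03340128]), 'finger_force': 0.0, 'width': 0.09402294120597561}
```

View pics/top0.png

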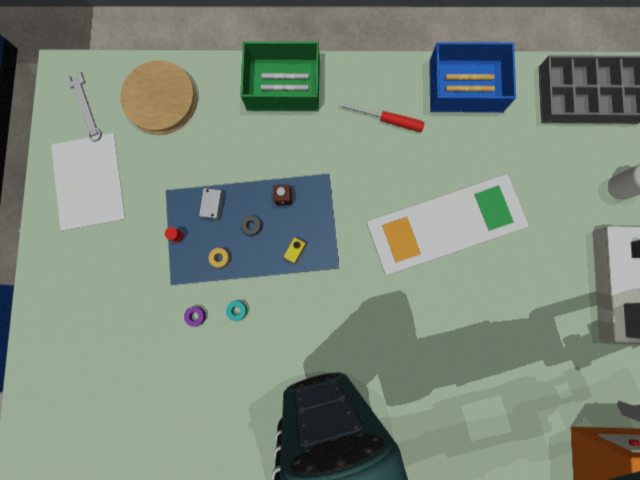

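View pics/side0.png

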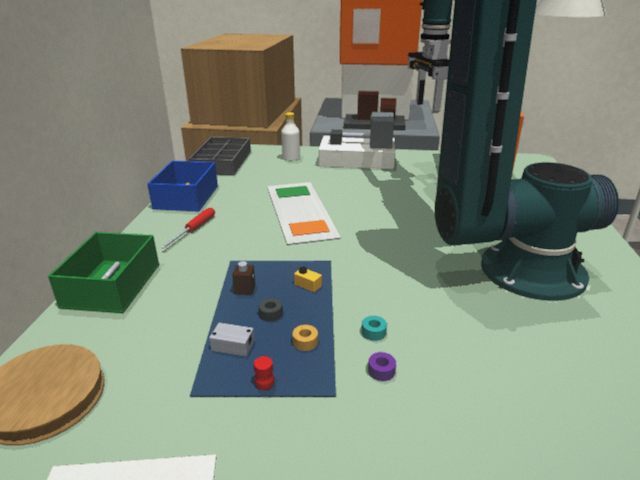

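Top view: red pot (173,235), anvil (211,204), holder (283,195), dark spare (250,225), brass collar (218,258), stop (295,250), orange pad (402,240), green pad (494,208). Possible mix-ups for the collar: dark spare (250,225), purple ring (195,316), turquoise ring (236,311). I choose the brass one on the mat at (218,258). Next come close crops.

```bash
python3 - <<'E'
import cv2
t=cv2.imread("pics/top0.png"); s=cv2.imread("pics/side0.png")
cv2.imwrite("pics/ct.png",cv2.resize(t[170:285,165:325],None,fx=5,fy=5,interpolation=cv2.INTER_CUBIC))
cv2.imwrite("pics/cb.png",cv2.resize(t[170:280,362:532],None,fx=4.5,fy=4.5,interpolation=cv2.INTER_CUBIC))
cv2.imwrite("pics/cs.png",cv2.resize(s[255:400,200:340],None,fx=4,fy=4,interpolation=cv2.INTER_CUBIC))
E
```

```text
(no output)
```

View pics/ct.png

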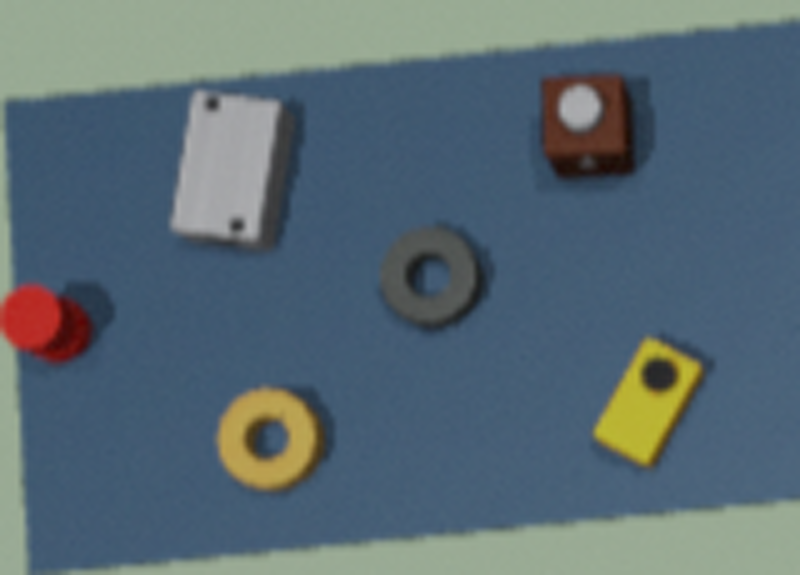

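View pics/cb.png

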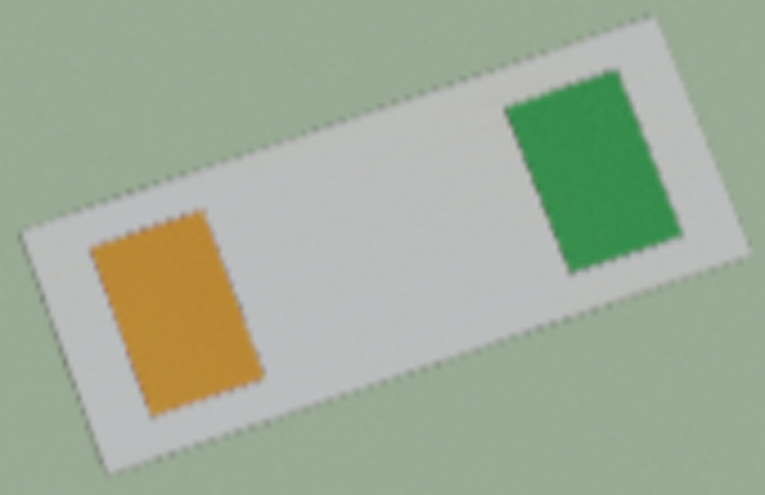

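View pics/cs.png

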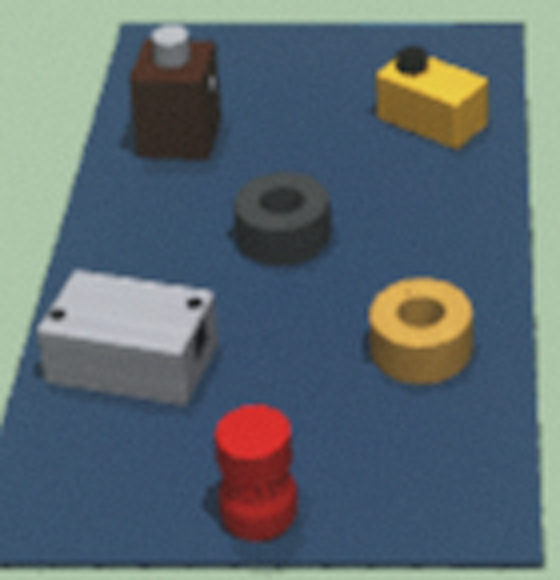

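The crops confirm the choice. In the top crop (×5) the anvil dots are at (212,104) and (236,225), the brass collar bore at (267,437), the holder shank at (580,107), and the stop corners at (649,338), (702,368), (648,465), (596,434). In the board crop the orange pad is at left and the green pad at right. The side crop shows the same layout, with the anvil dots at (57,315) and (194,303).

```bash
cat > h.py <<'E'
import numpy as np, cv2
from bench import sensors, optics
CM={n:optics.camera_model(n) for n in("side","top")}
def K(n):
    m=CM[n]; f=240/np.tan(np.radians(m["vertical_fov"])/2)
    return np.array([[f,0,m["cx"]],[0,f,m["cy"]],[0,0,1]])
def P(n): m=CM[n]; return K(n)@np.c_[m["R"],m["t"]]
def tri(a,b):   # top px, side px
    X=cv2.triangulatePoints(P("top"),P("side"),np.float64(a).reshape(2,1),np.float64(b).reshape(2,1)).ravel(); return X[:3]/X[3]
def onz(n,p,z):
    m=CM[n]; d=m["R"].T@np.linalg.inv(K(n))@[p[0],p[1],1]; c=-m["R"].T@m["t"]
    return c+d*(z-c[2])/d[2]
def proj(n,X): q=P(n)@[*X,1]; return q[:2]/q[2]
def up(c,f,off): return (np.float64(c)+.5)/f-.5+off
E
cat > m.py <<'E'
from h import *
np.set_printoptions(precision=4,suppress=True)
T=lambda *c:up(c,5,[165,170]); B=lambda *c:up(c,4.5,[362,170]); S=lambda *c:up(c,4,[200,255])
yaw=lambda a,b:np.degrees(np.arctan2(*(b-a)[1::-1]))
for n,a,b in[("dotA",T(212,104),S(57,315)),("dotB",T(236,225),S(194,303)),("shank",T(580,107),S(170,35)),
 ("bore",T(267,437),S(421,311)),("spare",T(429,274),S(282,199)),("stopR",T(648,465),S(487,80)),("stopL",T(649,338),S(377,71)),("stopNear",T(596,434),S(459,104))]: print(n,tri(a,b))
def quad(n,cs,z):
    q=np.array([onz("top",c,z) for c in cs]); print(n,q.mean(0),"edges",np.linalg.norm(q-np.roll(q,-1,0),axis=1),"yaws",[round(yaw(q[i],q[(i+1)%4]),1) for i in range(4)])
quad("anvil",[T(193,91),T(284,102),T(260,243),T(171,231)],.034)
quad("holder",[T(543,77),T(621,74),T(629,150),T(544,156)],.052)
quad("stop",[T(649,338),T(702,368),T(648,465),T(596,434)],.032)
quad("board",[B(20,233),B(654,15),B(751,252),B(108,473)],.006)
quad("orange",[B(90,248),B(204,209),B(265,377),B(152,416)],.009)
quad("green",[B(504,107),B(617,70),B(682,234),B(570,272)],.009)
im={n:cv2.cvtColor(cv2.imread(f"pics/{n}0.png"),cv2.COLOR_BGR2HSV) for n in("top","side")}
for nm,lo,hi,(bt,bs) in[("orange",(8,140,120),(22,255,255),((375,210,430,270),(280,215,335,240))),("green",(55,120,60),(75,255,255),((470,180,515,235),(270,180,315,200)))]:
    c=[]
    for n,b in(("top",bt),("side",bs)):
        m=cv2.inRange(im[n],lo,hi)[b[1]:b[3],b[0]:b[2]]; M=cv2.moments(m,True); c.append((M["m10"]/M["m00"]+b[0],M["m01"]/M["m00"]+b[1]))
    print(nm,c,tri(*c),onz("top",c[0],.009))
print("pot",onz("top",T(31,318),.049))
E
python3 m.py
```

```text
dotA [0.5906 0.3102 0.0361]
dotB [0.5359 0.2966 0.0364]
shank [0.5834 0.1422 0.0673]
bore [0.4429 0.2806 0.0275]
spare [0.5166 0.2118 0.0277]
stopR [0.4333 0.1119 0.0324]
stopL [0.4885 0.1128 0.0342]
stopNear [0.4454 0.1349 0.033 ]
anvil [0.5629 0.3027 0.034 ] edges [0.0414 0.0645 0.0402 0.064 ] yaws [np.float64(-96.3), np.float64(173.2), np.float64(83.1), np.float64(-5.8)]
holder [0.5841 0.1421 0.052 ] edges [0.0342 0.0341 0.0371 0.0353] yaws [np.float64(-87.1), np.float64(-172.5), np.float64(94.8), np.float64(2.6)]
stop [0.4611 0.1124 0.032 ] edges [0.0269 0.0485 0.0266 0.0481] yaws [np.float64(-118.7), np.float64(152.3), np.float64(60.2), np.float64(-27.3)]
board [ 0.5293 -0.2262  0.006 ] edges [0.3384 0.1281 0.3375 0.1272] yaws [np.float64(-70.0), np.float64(-160.2), np.float64(109.9), np.float64(20.2)]
orange [ 0.492  -0.1233  0.009 ] edges [0.0602 0.0889 0.0591 0.0889] yaws [np.float64(-70.1), np.float64(-160.7), np.float64(110.0), np.float64(20.1)]
green [ 0.5664 -0.3294  0.009 ] edges [0.0599 0.088  0.0589 0.0885] yaws [np.float64(-70.8), np.float64(-160.6), np.float64(109.7), np.float64(20.0)]
orange [(401.03229061553986, 239.19172552976792), (308.6255924170616, 227.25118483412322)] [ 0.4912 -0.1232  0.0096] [ 0.4915 -0.1232  0.009 ]
green [(493.4504692387904, 207.5881126173097), (292.14574898785423, 191.38056680161944)] [ 0.5658 -0.3293  0.0096] [ 0.566  -0.3295  0.009 ]
pot [0.4912 0.3807 0.049 ]
```

Call:
{"op": "send_rows", "data": {"rows": [[15, 34, 0, 0, 0, -0.02], [15, 34, 0, 0, 0, -0.02], [15, 34, 0, 0, 0, -0.02], [15, 34, 0, 0, 0, -0.02], [15, 34, 0, 0, 0, -0.02], [15, 34, 0, 0, 0, -0.02], [15, 34, 0, 0, 0, -0.02], [15, 34, 0, 0, 0, -0.02]], "grip": 70}}

```text
time: 0.77
tool_pos: [0.3214, -0.238, 0.2301]
ee_rot: [-3.141, 0.0, 0.213]
wrist_force: [1.2, 0.3, 0.1]
width: 0.0701
finger_force: 0.0
```

Call:
{"op": "send_rows", "data": {"rows": [[15, 34, 0, 0, 0, -0.02], [15, 34, 0, 0, 0, -0.02], [15, 34, 0, 0, 0, -0.02], [15, 34, 0, 0, 0, -0.02], [15, 34, 0, 0, 0, -0.02], [15, 34, 0, 0, 0, -0.02], [15, 34, 0, 0, 0, -0.02], [15, 34, 0, 0, 0, -0.02]]}}

```text
time: 1.43
tool_pos: [0.4414, 0.0341, 0.2302]
ee_rot: [3.141, 0.0, 0.054]
wrist_force: [-0.1, -0.7, -1.1]
width: 0.0698
finger_force: 0.0
```

Call:
{"op": "send_rows", "data": {"rows": [[15, 34, -10, 0, 0, -0.02], [15, 34, -15, 0, 0, -0.02], [15, 34, -15, 0, 0, -0.02], [15, 34, -15, 0, 0, -0.02], [15, 34, -15, 0, 0, -0.02], [15, 34, -15, 0, 0, -0.02], [15, 30, -15, 0, 0, -0.02], [0, 0, 0, 0, 0, 0]]}}

```text
time: 2.1
tool_pos: [0.5451, 0.2702, 0.1238]
ee_rot: [3.14, 0.009, -0.081]
wrist_force: [-1.5, -0.9, -0.2]
width: 0.0699
finger_force: 0.0
```

Call:
{"op": "send_rows", "data": {"rows": [[9, 16, -10, 0, 0, -0.015], [9, 16, -10, 0, 0, -0.015], [0, 0, -5, 0, 0, 0], [0, 0, 0, 0, 0, 0], [0, 0, 0, 0, 0, 0], [0, 0, 0, 0, 0, 0]]}}

```text
time: 2.6
tool_pos: [0.5643, 0.2972, 0.1064]
ee_rot: [3.141, -0.001, -0.116]
wrist_force: [0.8, -0.5, 0.5]
width: 0.0696
finger_force: 0.0
```

```bash
python3 - <<'E'
from h import *
print(sensors.get_obs()["tool_pos"],sensors.get_obs()["ee_rot"])
a=optics.snapshot("side");b=optics.snapshot("top")
a=cv2.resize(a[240:400,190:350],None,fx=3.5,fy=3.5,interpolation=cv2.INTER_CUBIC)
b=b[100:300,150:350]; b=cv2.resize(b,(560,560)); 
cv2.imwrite("pics/g1.png",cv2.resize(np.hstack([a,b]),(800,400))[:,:,::-1])
E
```

```text
[0.56431612 0.2971693  0.10638618] [ 3.14147442e+00 -7.28349786e-04 -1.15845363e-01]
```

View pics/g1.png

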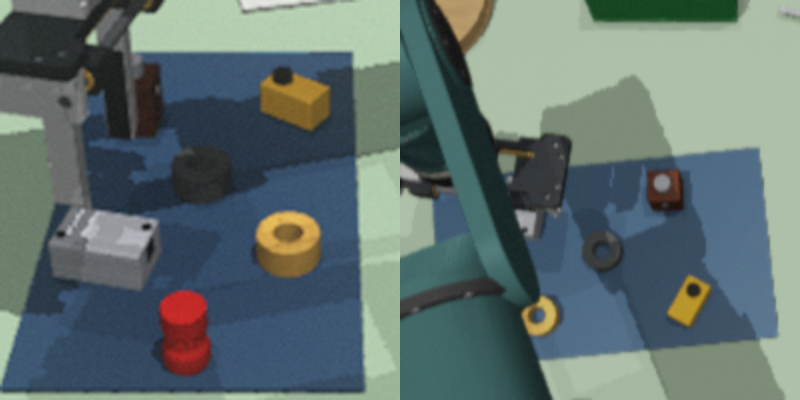

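The picture shows the open jaws hovering above the anvil, with one finger on each side of its long faces. The neighbouring parts are clear.

Call:
{"op": "send_rows", "data": {"rows": [[-1, 6, -5, 0, 0, 0.005], [0, 0, -20, 0, 0, 0], [0, 0, -20, 0, 0, 0], [0, 0, -15, 0, 0, 0], [0, 0, -10, 0, 0, 0], [0, 0, -4, 0, 0, 0], [0, 0, 0, 0, 0, 0], [0, 0, 0, 0, 0, 0]]}}

```text
time: 3.37
tool_pos: [0.5639, 0.3044, 0.0324]
ee_rot: [-3.141, -0.001, -0.11]
wrist_force: [-0.1, -0.2, -0.4]
width: 0.07
finger_force: 0.0
```

Call:
{"op": "send_rows", "data": {"rows": [[0, 0, 0, 0, 0, 0], [0, 0, 0, 0, 0, 0], [0, 0, 0, 0, 0, 0], [0, 0, 0, 0, 0, 0], [0, 0, 0, 0, 0, 0], [0, 0, 0, 0, 0, 0]], "grip": 20}}

```text
time: 3.87
tool_pos: [0.5636, 0.3035, 0.032]
ee_rot: [3.14, -0.001, -0.11]
wrist_force: [-1.2, -2.8, 2.4]
width: 0.0393
finger_force: 30.0
```

Call:
{"op": "send_rows", "data": {"rows": [[0, 0, 15, 0, 0, 0], [0, 0, 30, 0, 0, 0], [0, 0, 35, 0, 0, 0], [-3, -18, 20, 0, 0, 0.02], [-6, -35, 0, 0, 0, 0.04], [-6, -35, 0, 0, 0, 0.04], [-6, -35, 0, 0, 0, 0.04], [-6, -35, 0, 0, 0, 0.04]]}}

```text
time: 4.53
tool_pos: [0.5351, 0.1451, 0.1304]
ee_rot: [-3.141, 0.002, 0.073]
wrist_force: [0.5, -0.8, -3.3]
width: 0.0397
finger_force: 30.0
```

Call:
{"op": "send_rows", "data": {"rows": [[-6, -35, 0, 0, 0, 0.04], [-6, -35, 0, 0, 0, 0.04], [-6, -35, 0, 0, 0, 0.04], [-6, -35, 0, 0, 0, 0.04], [-6, -35, 0, 0, 0, 0.04], [-6, -35, -15, 0, 0, 0.04], [-6, -35, -25, 0, 0, 0.04], [-3, -20, -20, 0, 0, 0]]}}

```text
time: 5.2
tool_pos: [0.4904, -0.1203, 0.0713]
ee_rot: [3.141, 0.001, 0.349]
wrist_force: [0.6, 0.7, -3.9]
width: 0.0398
finger_force: 30.0
```

Call:
{"op": "send_rows", "data": {"rows": [[0, 0, 0, 0, 0, 0], [0, 0, 0, 0, 0, 0], [0, 0, 0, 0, 0, 0]]}}

```text
time: 5.45
tool_pos: [0.4918, -0.1167, 0.0725]
ee_rot: [-3.141, -0.001, 0.35]
wrist_force: [1.1, 0.1, -3.2]
width: 0.0397
finger_force: 30.0
```

Call:
{"op": "send_rows", "data": {"rows": [[0, -6, -10, 0, 0, 0.001], [0, 0, -12, 0, 0, 0], [0, 0, -8, 0, 0, 0], [0, 0, -3, 0, 0, 0], [0, 0, -1, 0, 0, 0], [0, 0, 0, 0, 0, 0], [0, 0, 0, 0, 0, 0]]}}

```text
time: 6.03
tool_pos: [0.4918, -0.1233, 0.0387]
ee_rot: [3.141, -0.0, 0.351]
wrist_force: [-0.2, -0.7, -3.8]
width: 0.0398
finger_force: 30.0
```

Call:
{"op": "send_rows", "data": {"rows": [[0, 0, -0.8, 0, 0, 0], [0, 0, -0.5, 0, 0, 0], [0, 0, 0, 0, 0, 0], [0, 0, 0, 0, 0, 0]]}}

```text
time: 6.37
tool_pos: [0.4917, -0.1235, 0.0374]
ee_rot: [3.141, -0.0, 0.351]
wrist_force: [-0.2, -0.1, -2.4]
width: 0.04
finger_force: 30.0
```

Call:
{"op": "send_rows", "data": {"rows": [[0, 0, -0.6, 0, 0, 0], [0, 0, 0, 0, 0, 0], [0, 0, 0, 0, 0, 0]]}}

```text
time: 6.62
tool_pos: [0.4918, -0.1235, 0.037]
ee_rot: [3.141, -0.001, 0.351]
wrist_force: [-0.7, 0.7, -0.5]
width: 0.0397
finger_force: 30.0
```

Call:
{"op": "send_rows", "data": {"rows": [[0, 0, 0, 0, 0, 0], [0, 0, 0, 0, 0, 0], [0, 0, 0, 0, 0, 0], [0, 0, 15, 0, 0, 0], [0, 0, 30, 0, 0, 0], [0, 0, 30, 0, 0, 0], [0, 0, 10, 0, 0, 0]], "grip": 70}}

```text
time: 7.2
tool_pos: [0.4941, -0.1243, 0.1267]
ee_rot: [3.136, -0.007, 0.351]
wrist_force: [1.0, -0.8, 1.0]
width: 0.0698
finger_force: 0.0
```

Call:
{"op": "send_rows", "data": {"rows": [[-4, 35, 0, 0, 0, 0], [-4, 35, 0, 0, 0, 0], [-4, 35, 0, 0, 0, 0], [-4, 35, 0, 0, 0, 0], [-4, 35, 0, 0, 0, 0], [-4, 35, 0, 0, 0, 0], [-4, 35, 0, 0, 0, 0], [-4, 35, 0, 0, 0, 0]]}}

```text
time: 7.87
tool_pos: [0.459, 0.1582, 0.1211]
ee_rot: [3.141, -0.0, 0.351]
wrist_force: [1.2, -0.4, 0.4]
width: 0.0697
finger_force: 0.0
```

Call:
{"op": "send_rows", "data": {"rows": [[-4, 35, 0, 0, 0, 0], [-4, 35, 0, 0, 0, 0], [-4, 35, 0, 0, 0, 0], [-4, 19, -10, 0, 0, 0], [0, 0, -10, 0, 0, 0], [0, 0, 0, 0, 0, 0], [0, 0, 0, 0, 0, 0], [0, 0, 0, 0, 0, 0]]}}

```text
time: 8.53
tool_pos: [0.4438, 0.2794, 0.1014]
ee_rot: [3.141, 0.001, 0.349]
wrist_force: [-0.8, -0.1, 0.7]
width: 0.07
finger_force: 0.0
```

```bash
python3 - <<'E'
from h import *
a=optics.snapshot("side");b=optics.snapshot("top")
a=np.vstack([cv2.resize(a[180:260,250:350],(400,320),interpolation=cv2.INTER_CUBIC),cv2.resize(a[270:400,210:340],(400,280))])
b=np.vstack([cv2.resize(b[190:280,355:455],(400,360),interpolation=cv2.INTER_CUBIC),cv2.resize(b[200:320,160:340],(400,240))])
cv2.imwrite("pics/g2.png",np.hstack([a,b])[:,:,::-1])
E
```

```text
(no output)
```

View pics/g2.png

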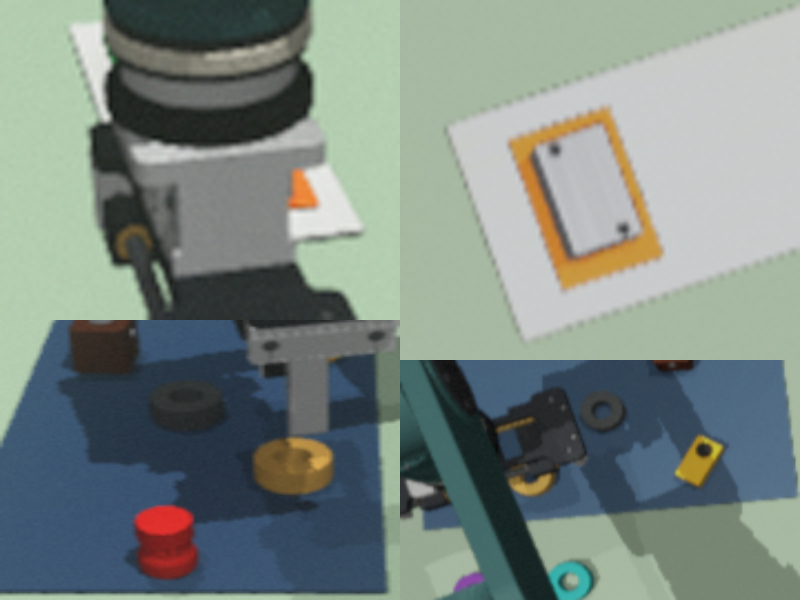

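The anvil sits on the orange pad, square to it, with its dots at crop pixels (155,149) and (222,229). The jaws are over the brass collar.

```bash
python3 - <<'E'
from h import *
T=lambda *c:onz("top",up(c,4,[355,190]),.039)
d=[T(155,149),T(222,229)];q=np.array([T(134,150),T(204,124),T(242,235),T(173,257)])
print(np.mean(d,0),q.mean(0),q)
E
```

```text
[ 0.49216995 -0.12028464  0.039     ] [ 0.49085491 -0.12016847  0.039     ] [[ 0.51308063 -0.09097019  0.039     ]
 [ 0.52795284 -0.12888746  0.039     ]
 [ 0.46745091 -0.1489425   0.039     ]
 [ 0.45493525 -0.11187374  0.039     ]]
```

Call:
{"op": "send_rows", "data": {"rows": [[-0.5, 1, -20, 0, 0, 0], [0, 0, -20, 0, 0, 0], [0, 0, -15, 0, 0, 0], [0, 0, -10, 0, 0, 0], [0, 0, -5, 0, 0, 0], [0, 0, 0, 0, 0, 0], [0, 0, 0, 0, 0, 0]]}}

```text
time: 9.22
tool_pos: [0.4437, 0.2815, 0.0323]
ee_rot: [-3.142, -0.001, 0.35]
wrist_force: [-0.1, -0.4, -0.6]
width: 0.0703
finger_force: 0.0
```

Call:
{"op": "send_rows", "data": {"rows": [[0, 0, 0, 0, 0, 0], [0, 0, 0, 0, 0, 0], [0, 0, 0, 0, 0, 0], [0, 0, 0, 0, 0, 0], [0, 0, 0, 0, 0, 0], [0, 0, 0, 0, 0, 0]], "grip": 25}}

```text
time: 9.72
tool_pos: [0.4436, 0.2815, 0.0323]
ee_rot: [3.141, -0.001, 0.351]
wrist_force: [0.7, -0.2, 2.9]
width: 0.0435
finger_force: 30.0
```

Call:
{"op": "send_rows", "data": {"rows": [[0, 0, 15, 0, 0, 0], [0, 0, 35, 0, 0, 0], [0, 0, 35, 0, 0, 0], [2, -15, 15, 0, 0, 0], [4, -35, 0, 0, 0, 0], [4, -35, 0, 0, 0, 0], [4, -35, 0, 0, 0, 0], [4, -35, 0, 0, 0, 0]]}}

```text
time: 10.38
tool_pos: [0.4605, 0.1255, 0.1312]
ee_rot: [-3.141, 0.001, 0.352]
wrist_force: [0.9, 0.1, -1.3]
width: 0.0437
finger_force: 30.0
```

Call:
{"op": "send_rows", "data": {"rows": [[4, -35, 0, 0, 0, 0], [4, -35, 0, 0, 0, 0], [4, -35, 0, 0, 0, 0], [4, -35, 0, 0, 0, 0], [4, -35, 0, 0, 0, 0], [5, -35, 0, 0, 0, 0], [5, -35, 0, 0, 0, 0], [0, -5, -10, 0, 0, 0]]}}

```text
time: 11.05
tool_pos: [0.4926, -0.1288, 0.123]
ee_rot: [3.136, -0.002, 0.346]
wrist_force: [0.2, 1.1, -1.3]
width: 0.0437
finger_force: 30.0
```

Call:
{"op": "send_rows", "data": {"rows": [[0, 0, -10, 0, 0, 0], [0, 0, -10, 0, 0, 0], [0, 0, -5, 0, 0, 0], [0, 0, 0, 0, 0, 0], [0, 0, 0, 0, 0, 0], [0, 0, 0, 0, 0, 0]]}}

```text
time: 11.55
tool_pos: [0.4914, -0.1225, 0.097]
ee_rot: [3.141, -0.001, 0.353]
wrist_force: [0.3, 0.5, -2.1]
width: 0.0437
finger_force: 30.0
```

Call:
{"op": "send_rows", "data": {"rows": [[0.4, -1, -10, 0, 0, -0.002], [0, 0, -10, 0, 0, 0], [0, 0, -6, 0, 0, 0], [0, 0, -2, 0, 0, 0], [0, 0, -1, 0, 0, 0], [0, 0, 0, 0, 0, 0], [0, 0, 0, 0, 0, 0]]}}

```text
time: 12.13
tool_pos: [0.4917, -0.1246, 0.0676]
ee_rot: [3.141, -0.0, 0.349]
wrist_force: [-0.1, 1.1, -1.3]
width: 0.0438
finger_force: 30.0
```

Call:
{"op": "send_rows", "data": {"rows": [[0, 0.5, 0, 0, 0, 0], [0, 0, -0.4, 0, 0, 0], [0, 0, -0.3, 0, 0, 0], [0, 0, 0, 0, 0, 0], [0, 0, 0, 0, 0, 0]]}}

```text
time: 12.55
tool_pos: [0.4917, -0.124, 0.0673]
ee_rot: [3.141, -0.0, 0.349]
wrist_force: [0.7, -0.1, 0.4]
width: 0.0435
finger_force: 30.0
```

Call:
{"op": "send_rows", "data": {"rows": [[0, 0, 0, 0, 0, 0], [0, 0, 0, 0, 0, 0], [0, 0, 0, 0, 0, 0], [0, 0, 10, 0, 0, 0], [0, 0, 30, 0, 0, 0], [0, 0, 30, 0, 0, 0], [0, 0, 10, 0, 0, 0]], "grip": 66}}

```text
time: 13.13
tool_pos: [0.4938, -0.1248, 0.1523]
ee_rot: [3.136, -0.006, 0.349]
wrist_force: [0.9, -0.8, 1.1]
width: 0.0666
finger_force: 0.0
```

Call:
{"op": "send_rows", "data": {"rows": [[11, 33, 0, 0, 0, -0.034], [11, 33, 0, 0, 0, -0.034], [11, 33, 0, 0, 0, -0.034], [12, 33, 0, 0, 0, -0.034], [12, 33, 0, 0, 0, -0.034], [12, 33, 0, 0, 0, -0.034], [12, 33, 0, 0, 0, -0.034], [11, 33, 0, 0, 0, -0.034]]}}

```text
time: 13.8
tool_pos: [0.5838, 0.1418, 0.1466]
ee_rot: [3.141, 0.0, 0.075]
wrist_force: [0.9, -0.5, -0.5]
width: 0.0663
finger_force: 0.0
```

Call:
{"op": "send_rows", "data": {"rows": [[0, 0, -20, 0, 0, 0], [0, 0, -10, 0, 0, 0], [0, 0, 0, 0, 0, 0], [0, 0, 0, 0, 0, 0], [0, 0, 0, 0, 0, 0]]}}

```text
time: 14.22
tool_pos: [0.5835, 0.1391, 0.1173]
ee_rot: [3.141, -0.0, 0.075]
wrist_force: [-0.1, -0.1, 0.9]
width: 0.066
finger_force: 0.0
```

```bash
python3 - <<'E'
from h import *
a=optics.snapshot("side");b=optics.snapshot("top")
a=np.vstack([cv2.resize(a[180:260,250:350],(400,320),interpolation=cv2.INTER_CUBIC),cv2.resize(a[230:360,210:340],(400,280))])
b=np.vstack([cv2.resize(b[190:280,355:455],(400,360),interpolation=cv2.INTER_CUBIC),cv2.resize(b[160:280,200:380],(400,240))])
cv2.imwrite("pics/g3.png",np.hstack([a,b])[:,:,::-1])
E
```

```text
(no output)
```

View pics/g3.png

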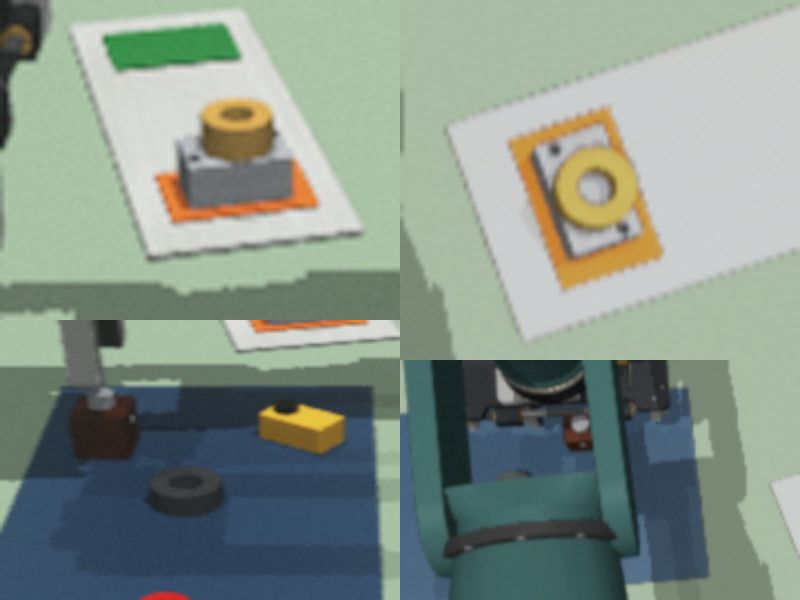

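The collar sits flat on the anvil, with its ring centre at crop pixel (196,188). The jaws are above the holder. I will check the collar's centring while descending on the holder.

```bash
python3 - <<'E'
from h import *
print(onz("top",up((196,188),4,[355,190]),.061), tri(up((196,188),4,[355,190]),up((236,114),4,[250,180])))
E
```

```text
[ 0.48930369 -0.1209947   0.061     ] [ 0.48959165 -0.12074834  0.06243311]
```

Call:
{"op": "send_rows", "data": {"rows": [[0, 3, -15, 0, 0, 0], [0, 0, -20, 0, 0, 0], [0, 0, -20, 0, 0, 0], [0, 0, -12, 0, 0, 0], [0, 0, -4, 0, 0, 0], [0, 0, 0, 0, 0, 0], [0, 0, 0, 0, 0, 0]]}}

```text
time: 14.9
tool_pos: [0.5842, 0.1429, 0.0469]
ee_rot: [3.142, -0.002, 0.076]
wrist_force: [0.3, 0.5, -0.1]
width: 0.0661
finger_force: 0.0
```

Call:
{"op": "send_rows", "data": {"rows": [[0, 0, 0, 0, 0, 0], [0, 0, 0, 0, 0, 0], [0, 0, 0, 0, 0, 0], [0, 0, 0, 0, 0, 0], [0, 0, 0, 0, 0, 0], [0, 0, 0, 0, 0, 0]], "grip": 20}}

```text
time: 15.4
tool_pos: [0.5841, 0.1424, 0.0466]
ee_rot: [3.14, -0.002, 0.077]
wrist_force: [0.4, -3.1, 2.4]
width: 0.0361
finger_force: 30.0
```

Call:
{"op": "send_rows", "data": {"rows": [[0, 0, 15, 0, 0, 0], [0, 0, 35, 0, 0, 0], [0, 0, 35, 0, 0, 0], [-1, -18, 15, 0, 0, 0.01], [-1.5, -35, 0, 0, 0, 0.02], [-1.5, -35, 0, 0, 0, 0.02], [-1, -35, 0, 0, 0, 0.02], [-1, -35, 0, 0, 0, 0.02]]}}

```text
time: 16.07
tool_pos: [0.5763, -0.0157, 0.1445]
ee_rot: [-3.14, 0.002, 0.169]
wrist_force: [0.4, -0.0, -4.2]
width: 0.0356
finger_force: 30.0
```

Call:
{"op": "send_rows", "data": {"rows": [[-1.5, -35, 0, 0, 0, 0.02], [-1.5, -35, 0, 0, 0, 0.02], [-1.5, -35, 0, 0, 0, 0.02], [-1.5, -35, 0, 0, 0, 0.02], [-1.5, -35, 0, 0, 0, 0.02], [-1.5, -35, 0, 0, 0, 0.02], [-1.5, -35, 0, 0, 0, 0.02], [-1.5, -35, 0, 0, 0, 0.02]]}}

```text
time: 16.73
tool_pos: [0.5645, -0.2958, 0.1441]
ee_rot: [-3.138, 0.001, 0.328]
wrist_force: [0.1, -0.1, -3.3]
width: 0.0358
finger_force: 30.0
```

Call:
{"op": "send_rows", "data": {"rows": [[-0.5, -34, -5, 0, 0, 0.024], [0, 0, -15, 0, 0, 0], [0, 0, -20, 0, 0, 0], [0, 0, -15, 0, 0, 0], [0, 0, 0, 0, 0, 0], [0, 0, 0, 0, 0, 0], [0, 0, 0, 0, 0, 0]]}}

```text
time: 17.32
tool_pos: [0.5652, -0.3287, 0.0911]
ee_rot: [-3.141, -0.0, 0.351]
wrist_force: [-0.7, -0.2, -2.4]
width: 0.0358
finger_force: 30.0
```

Call:
{"op": "send_rows", "data": {"rows": [[1, -1.5, -15, 0, 0, 0], [0, 0, -12, 0, 0, 0], [0, 0, -7, 0, 0, 0], [0, 0, -3, 0, 0, 0], [0, 0, -1.5, 0, 0, 0], [0, 0, 0, 0, 0, 0], [0, 0, 0, 0, 0, 0]]}}

```text
time: 17.9
tool_pos: [0.5664, -0.3306, 0.0531]
ee_rot: [3.141, -0.001, 0.351]
wrist_force: [-0.4, 1.2, -3.6]
width: 0.036
finger_force: 30.0
```

Call:
{"op": "send_rows", "data": {"rows": [[0, 0, -0.8, 0, 0, 0], [0, 0, -0.5, 0, 0, 0], [0, 0, 0, 0, 0, 0], [0, 0, 0, 0, 0, 0], [0, 0, 0, 0, 0, 0]]}}

```text
time: 18.32
tool_pos: [0.5663, -0.3307, 0.0517]
ee_rot: [3.141, -0.001, 0.351]
wrist_force: [0.5, -0.3, -2.6]
width: 0.0363
finger_force: 30.0
```

Call:
{"op": "send_rows", "data": {"rows": [[0, 0, -0.5, 0, 0, 0], [0, 0, 0, 0, 0, 0], [0, 0, 0, 0, 0, 0], [0, 0, 0, 0, 0, 0]]}}

```text
time: 18.65
tool_pos: [0.5663, -0.3307, 0.0517]
ee_rot: [3.14, -0.001, 0.351]
wrist_force: [-1.4, 1.4, 3.6]
width: 0.0359
finger_force: 30.0
```

Call:
{"op": "send_rows", "data": {"rows": [[0, 0, 0, 0, 0, 0], [0, 0, 0, 0, 0, 0], [0, 0, 0, 0, 0, 0], [0, 0, 10, 0, 0, 0], [0, 0, 35, 0, 0, 0], [0, 0, 35, 0, 0, 0], [0, 0, 15, 0, 0, 0]], "grip": 62}}

```text
time: 19.23
tool_pos: [0.5678, -0.3316, 0.1519]
ee_rot: [3.135, -0.005, 0.351]
wrist_force: [0.3, -0.1, 2.2]
width: 0.0619
finger_force: 0.0
```

Call:
{"op": "send_rows", "data": {"rows": [[-8, 34, 0, 0, 0, -0.06], [-8, 34, 0, 0, 0, -0.06], [-8, 34, 0, 0, 0, -0.06], [-8, 34, 0, 0, 0, -0.06], [-8, 34, 0, 0, 0, -0.06], [-8, 34, 0, 0, 0, -0.06], [-8, 34, 0, 0, 0, -0.06], [-8, 34, 0, 0, 0, -0.06]]}}

```text
time: 19.9
tool_pos: [0.5015, -0.0569, 0.1465]
ee_rot: [3.141, -0.001, -0.132]
wrist_force: [1.7, -0.2, 0.2]
width: 0.0619
finger_force: 0.0
```

Call:
{"op": "send_rows", "data": {"rows": [[-8, 34, 0, 0, 0, -0.06], [-8, 34, 0, 0, 0, -0.06], [-8, 34, 0, 0, 0, -0.06], [-8, 34, -10, 0, 0, -0.06], [-8, 34, -20, 0, 0, -0.06], [-1, 1, -10, 0, 0, -0.05], [0, 0, 0, 0, 0, 0], [0, 0, 0, 0, 0, 0]]}}

```text
time: 20.57
tool_pos: [0.4608, 0.1127, 0.1059]
ee_rot: [3.141, -0.0, -0.477]
wrist_force: [-0.3, -0.8, 0.2]
width: 0.0617
finger_force: 0.0
```

```bash
python3 - <<'E'
from h import *
o=sensors.get_obs();print(o["tool_pos"],o["ee_rot"])
a=optics.snapshot("side");b=optics.snapshot("top")
a=np.vstack([cv2.resize(a[175:255,250:350],(400,320),interpolation=cv2.INTER_CUBIC),cv2.resize(a[230:360,210:340],(400,280))])
b=np.vstack([cv2.resize(b[170:260,450:550],(400,360),interpolation=cv2.INTER_CUBIC),cv2.resize(b[160:280,200:380],(400,240))])
cv2.imwrite("pics/g4.png",np.hstack([a,b])[:,:,::-1])
E
```

```text
[0.46077704 0.11272696 0.10585343] [ 3.14096737e+00 -1.35271360e-05 -4.76862072e-01]
```

View pics/g4.png

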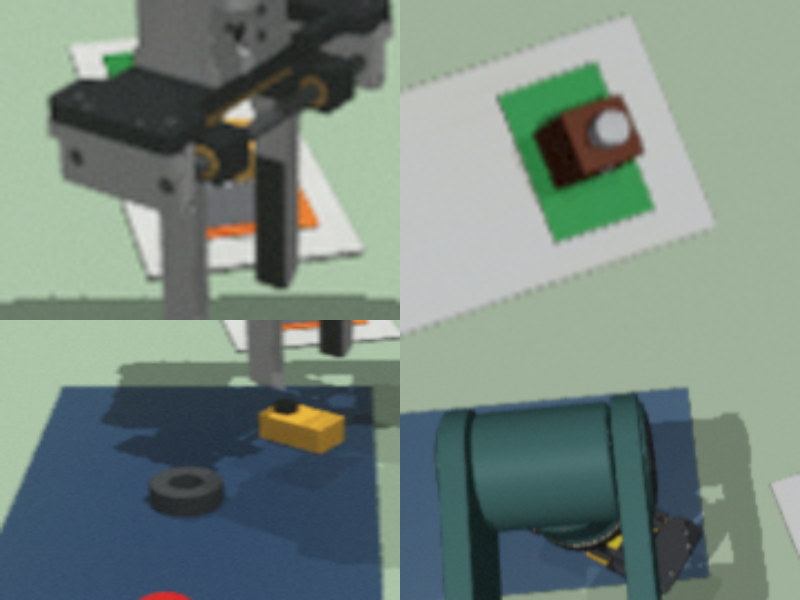

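The holder stands upright on the green pad, with its shank at crop pixel (211,128). The jaws hover over the yellow stop.

```bash
python3 - <<'E'
from h import *
print(onz("top",up((211,128),4,[450,170]),.071))
E
```

```text
[ 0.56525674 -0.32654215  0.071     ]
```

Call:
{"op": "send_rows", "data": {"rows": [[0, 0, -20, 0, 0, 0], [0, 0, -20, 0, 0, 0], [0, 0, -18, 0, 0, 0], [0, 0, -12, 0, 0, 0], [0, 0, -4, 0, 0, 0], [0, 0, 0, 0, 0, 0], [0, 0, 0, 0, 0, 0]]}}

```text
time: 21.25
tool_pos: [0.4621, 0.112, 0.0328]
ee_rot: [-3.141, -0.002, -0.48]
wrist_force: [0.1, 0.4, 0.7]
width: 0.062
finger_force: 0.0
```

Call:
{"op": "send_rows", "data": {"rows": [[0, 0, 0, 0, 0, 0], [0, 0, 0, 0, 0, 0], [0, 0, 0, 0, 0, 0], [0, 0, 0, 0, 0, 0], [0, 0, 0, 0, 0, 0], [0, 0, 0, 0, 0, 0]], "grip": 15}}

```text
time: 21.75
tool_pos: [0.4611, 0.1126, 0.0319]
ee_rot: [3.142, -0.0, -0.479]
wrist_force: [-0.7, -1.1, 0.4]
width: 0.0282
finger_force: 30.0
```

Call:
{"op": "send_rows", "data": {"rows": [[0, 0, 15, 0, 0, 0], [0, 0, 35, 0, 0, 0], [0, 0, 35, 0, 0, 0], [0, 0, 20, 0, 0, 0.03], [6, -31, 0, 0, 0, 0.07], [6, -31, 0, 0, 0, 0.07], [6, -31, 0, 0, 0, 0.07], [6, -31, 0, 0, 0, 0.07]]}}

```text
time: 22.42
tool_pos: [0.4848, -0.0124, 0.1365]
ee_rot: [3.142, 0.0, -0.165]
wrist_force: [-0.1, 0.5, -1.2]
width: 0.0281
finger_force: 30.0
```

Call:
{"op": "send_rows", "data": {"rows": [[6, -31, 0, 0, 0, 0.07], [6, -31, 0, 0, 0, 0.07], [6, -31, 0, 0, 0, 0.07], [6, -31, 0, 0, 0, 0.07], [6, -31, 0, 0, 0, 0.07], [7, -31, 0, 0, 0, 0.07], [7, -31, 0, 0, 0, 0.07], [0, 0, 0, 0, 0, 0.03]]}}

```text
time: 23.08
tool_pos: [0.5292, -0.2338, 0.1356]
ee_rot: [3.139, 0.002, 0.349]
wrist_force: [0.1, 0.2, -1.0]
width: 0.028
finger_force: 30.0
```

Call:
{"op": "send_rows", "data": {"rows": [[0, 0, -20, 0, 0, 0], [0, 0, -25, 0, 0, 0], [0, 0, -20, 0, 0, 0], [0, 0, 0, 0, 0, 0], [0, 0, 0, 0, 0, 0], [0, 0, 0, 0, 0, 0]]}}

```text
time: 23.58
tool_pos: [0.5296, -0.2286, 0.0726]
ee_rot: [3.141, -0.001, 0.351]
wrist_force: [-0.4, 0.1, -0.8]
width: 0.0279
finger_force: 30.0
```

Call:
{"op": "send_rows", "data": {"rows": [[0, 0, -15, 0, 0, 0], [0, 0, -12, 0, 0, 0], [0, 0, -7, 0, 0, 0], [0, 0, -2.5, 0, 0, 0], [0, 0, -1, 0, 0, 0], [0, 0, 0, 0, 0, 0], [0, 0, 0, 0, 0, 0]]}}

```text
time: 24.17
tool_pos: [0.5294, -0.2286, 0.0347]
ee_rot: [3.141, -0.001, 0.351]
wrist_force: [0.7, -0.6, -1.1]
width: 0.0277
finger_force: 30.0
```

Call:
{"op": "send_rows", "data": {"rows": [[0, 0, -0.5, 0, 0, 0], [0, 0, -0.4, 0, 0, 0], [0, 0, 0, 0, 0, 0], [0, 0, 0, 0, 0, 0], [0, 0, 0, 0, 0, 0]]}}

```text
time: 24.58
tool_pos: [0.5294, -0.2286, 0.0339]
ee_rot: [3.141, -0.001, 0.351]
wrist_force: [0.3, -0.1, 2.6]
width: 0.0279
finger_force: 30.0
```

Contact. I will release, lift clear, move back and take a final look.

Call:
{"op": "send_rows", "data": {"rows": [[0, 0, 0, 0, 0, 0], [0, 0, 0, 0, 0, 0], [0, 0, 0, 0, 0, 0], [0, 0, 10, 0, 0, 0], [0, 0, 30, 0, 0, 0], [0, 0, 35, 0, 0, 0], [0, 0, 35, 0, 0, 0], [0, 0, 35, 0, 0, 0]], "grip": 60}}

```text
time: 25.25
tool_pos: [0.5287, -0.2282, 0.1803]
ee_rot: [3.141, -0.0, 0.351]
wrist_force: [0.2, -0.6, -0.3]
width: 0.06
finger_force: 0.0
```

Call:
{"op": "send_rows", "data": {"rows": [[-30, -15, 0, 0, 0, 0], [-35, -15, 0, 0, 0, 0], [-35, -15, 0, 0, 0, 0], [-35, -15, 0, 0, 0, 0], [-35, -15, 0, 0, 0, 0], [-35, -15, 0, 0, 0, 0], [0, 0, 0, 0, 0, 0], [0, 0, 0, 0, 0, 0]]}}

```text
time: 25.92
tool_pos: [0.3228, -0.3192, 0.1792]
ee_rot: [3.14, -0.001, 0.347]
wrist_force: [1.0, -0.2, -0.6]
width: 0.0603
finger_force: 0.0
```

```bash
python3 - <<'E'
from h import *
a=optics.snapshot("side");b=optics.snapshot("top")
a=cv2.resize(a[175:400,200:350],(400,600),interpolation=cv2.INTER_CUBIC)
b=np.vstack([cv2.resize(b[170:280,360:535],(400,251)),cv2.resize(b[160:300,150:340],(400,349))])
cv2.imwrite("pics/g5.png",np.hstack([a,b])[:,:,::-1])
E
```

```text
(no output)
```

View pics/g5.png

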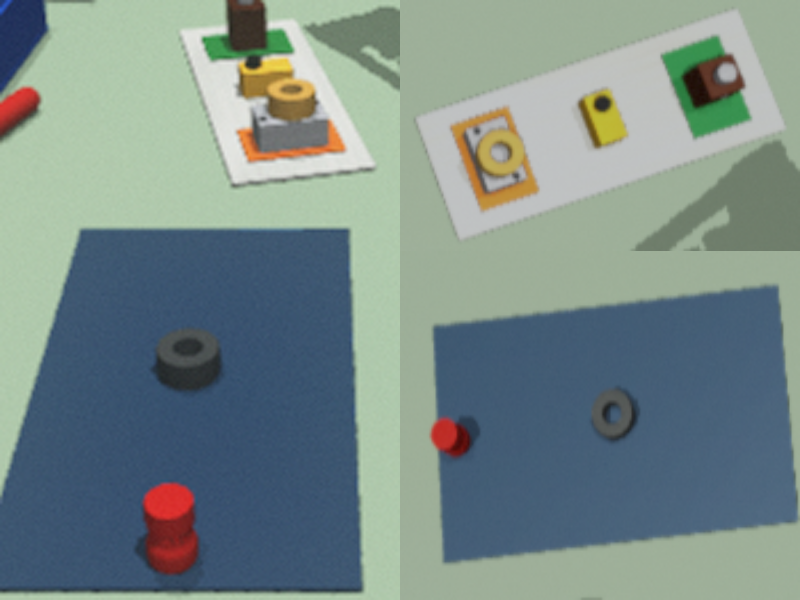

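All four parts stand in place: anvil and collar at (498,155), stop at (603,117), holder at (714,78). The spare collar and pot have not moved.

```bash
python3 -c "
from bench import ticket
print(ticket.close_job())"
```

```text
the job is handed in; nothing more can be done
None
```

The job is handed in: anvil block, brass collar, punch holder and stop block were placed in that order, and camera checks put the first three within about 4 mm of their marks; the stop was checked by eye only, and the spare collar and grease pot look unmoved.

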